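# Turn the paint dial four clicks by fingertip

### The arm

A 7-joint arm with a two-finger parallel gripper is mounted at the origin on the work surface. World frame = base frame: x ahead of the robot, y to its left, z up, the work surface at z = 0. Lengths are in mm, angles in rad, forces in N, time in s.
With the tool pointing down it reaches from about 400 to 875 mm from the base axis. Payload 4.4 kg.
Tool frame: the origin (TCP) lies on the centre line of the jaws, within the pads' length; the fingertips stand 25 mm ahead of it and the grasp point (between the pads) lies 6 mm ahead of it; x points along the fingers, y is the direction in which the jaws open and shut, and the axes are right-handed (so a half turn about x gives the same grasp; the last joint's range is limited). The gripper opens to 85 mm and grips with 20 to 120 N. Pads are 22 mm wide; open, the fingers measure 114 mm over their backs; the gripper's body (76 mm by 85 mm) begins 54 mm behind the grasp point. The pads swing forward as they close: fully open they stand 13 mm farther back than shut.
Start: joints at [-1.297, 0.628, 0.038, 1.517, -0.027, 0.996, -0.02], TCP at [216.622, 612.856, 256.313] pointing down, gripper open.
Joint ranges: [-3.06, 3.06], [-0.37, 2.12], [-1.25, 1.32], [0.18, 2.47], [-1.1, 4.24], [0.23, 1.98], [-2.94, 2.94]. Speed limits (rad/s): [2.57, 2.57, 3.14, 3.14, 3.14, 3.14, 3.14].

### API

Orientations are given as [roll, pitch, yaw] about the fixed x, y, z axes, in that order (R = Rz(yaw) Ry(pitch) Rx(roll)).
In Python, from cell import * gives the robot as it stands. The module is installed in compiled form; this text tells all that it offers.
- The arm moves only by the tool jog_arm, never from a script. Its argument "series" is a list of rows, each a list of 3 entries, a list of its own where there are three numbers: the turn, a rotation vector about the tool's x, y, z in degrees, then the shift along the tool's x, y, z in mm, then the gripper's target within -1 to 1 (shut at 1, half-way at 0, fully open at -1). In form: [[[rx, ry, rz], [dx, dy, dz], hand], ...]. A call has 1 to 8 rows; each row shifts and turns the commanded pose from where the row before left it, along the tool's axes as they then stand; what a row does not reach is not made up. A row lasts 1/8 s, in which the tool goes at most 62.5 mm and 10.7 degrees, less where a joint would pass 70% of its speed; a pose out of reach is approached as far as the arm can. A call is refused whole if a number of a shift passes 62.5 or a number of a turn 10.7, either way. A call with a gripper value outside its range is refused whole. The fingers move at their own pace and stop on an object; the grip force is fixed at half the most. Time passes only in rows, so rows that do not move let the fingers close. It gives the time, the measured TCP pose, the force and the opening at its end, in the units of the state.
- read_state(): the state, without advancing time (a new reading comes with each control period).
- get_image(name): name is "scene" or "top"; returns a dict with "img" (480x640x3 uint8, red, green, blue), "range_z" (480x640 float32, mm along the optical axis (not along the pixel's ray), 0 where there is no reading), "fovy" (degrees; the focal length in pixels is half the picture's height over the tangent of half this angle, whatever the lens; pixels are square), "cx", "cy" (the principal point, pixels), "k1" (the pictures are not rectified: a ray, as slopes to the right and down, at radius r is drawn at 1 + k1 r^2 times it, then the intrinsics apply), "cam_to_world" (4x4, takes a point from camera to world coordinates). Camera axes: x right, y up, looking along -z (the intrinsics and any distortion apply to the point x, -y, -z); pixel columns grow to the right and rows downward; lengths in mm; the calibration is good to about 2 mm. A picture is of the moment at which its call begins.
- finish_job(): hands the job in, once; it reports no verdict.
The state is a dict: "clock": time; "qpos": joint angles; "qd": joint speeds; "tau": joint torques, N m; "eef_pos": TCP position; "tool_rot": TCP orientation; "force": force on the tool from outside, world axes, zero at the start; "torque": the same for the moment, N m; "width": finger opening in mm.
Only numpy, scipy, OpenCV 4.12 (cv2) and the standard library are available. Lean on these libraries where they do the work, as an engineer would, in place of code of your own. Each camera call takes 0.05 s, during which the arm holds its last target. There are 200 camera calls.

### The job

Put shut fingertips into the notch of the blue hub of the paint dial and push gently, without gripping it, to turn the dial exactly four clicks clockwise as seen from above; do not overshoot and do not turn it backwards. Leave it resting in the fourth click, take the hand away, and leave the cups, brushes, scissors, jar and phone where they are.

Things in the scene. Friction and masses are not known exactly. Their poses are not given: they have to be found in the camera images.
- stand: Flat round black stand of the paint dial, 190 mm across and 12 mm thick, fixed to the table. Origin: centre of its underside, on the dial's upright axis, at table height; z up. A red pointer tab sticks out of its rim along its -x, to 116 mm from the axis. It may face any way.
- dial (a joint): Angle of the paint dial, rad: 0 at the start, growing clockwise as seen from above. A click stop every 30 degrees (0.524), 12 to a turn: it stays in each, and springs on into the next once pushed past half way. Crossing takes about 0.2 Nm, some 4 to 9 N pushed at 36 mm from the axis. It stops dead 2 clicks backwards and 8 clicks forwards of the start.
- flange_top (a point): Point on the dial's axis level with the top of its white flange, 156 mm across, 24 mm above the table. Twelve pans of different colours lie near its edge, one per click; the pan at the red pointer shows the setting. Axes as for dial_top.
- dial_top (a point): Point on the dial's axis at the top of its blue round hub: 100 mm across, standing on the flange, top 48 mm above the table. An open wedge notch of 100 degrees is cut in the hub down to the flange and in to 12 mm from the axis; fingertips go in from above. Axes turn with the dial: z up, x outwards along the notch's middle.
- push_face (a point): Middle of the notch wall to push for turning clockwise: 36 mm from the dial's axis, 36 mm above the table (wall 24 to 48 mm high, 12 to 50 mm out). Turns with the dial, axes as for dial_top. The wall is upright and radial, 50 degrees clockwise of the notch's middle; the opposite wall is 50 degrees the other way.
- cup_a: Loose empty greenish plastic water cup, 82 mm across, 88 mm high, beside the stand. Origin: centre of its underside. Leave alone.
- cup_b: Loose empty yellowish plastic cup, 74 mm across, 75 mm high, beside the stand. Origin: centre of its underside. Leave alone.
- brush_a: Loose paint brush with purple handle, 200 mm long along its x, 9 mm thick, lying beside the stand. Origin: its middle, on the table. Leave alone.
- brush_b: Loose paint brush with purple handle, 220 mm long along its x, 9 mm thick, lying beside the stand. Origin: its middle, on the table. Leave alone.
- scissors: Loose scissors with dark blue handles, 160 mm long along their x, 80 mm over the handles, 10 mm thick, lying beside the stand. Origin: near the middle, on the table. Leave alone.
- jar: Loose paint jar with yellow lid, 60 mm across, 75 mm high, on the right of the table. Origin: centre of its underside. Leave alone.
- phone: Loose dark phone, 150 x 75 x 10 mm, lying on the left of the table. Origin: centre of its underside. Leave alone.

How it is judged (in metres and radians):
On the way, in this order (a step that is already met when the one before it is completed fails the run):
1. the fingers touch the dial (contact force between the fingers and stand above 0.3 N), for 0.02 s.
2. the dial rests in the fourth click clockwise (value of joint dial between 1.937 and 2.251 rad), for 0.2 s.
At the end, for the whole second after the job is handed in: the dial stands at rest in the fourth click stop clockwise of the start (within 0.3 of a click), and every loose thing is upright or lying as it was, within 20 mm of its starting place (all of step 2 and velocity of joint dial between -0.05 and 0.05 rad/s and distance of each of cup_a, cup_b, brush_a, brush_b, scissors, jar, phone from where it was at the start of the episode below 0.02 m and angle between each of cup_a, cup_b, brush_a, brush_b, scissors, jar, phone's own z axis and vertical below 0.3 rad); the robot touches nothing.
It fails at once if the dial is turned past the fourth click (more than half a click beyond it) (value of joint dial above 2.356 rad).
It fails at once if the dial is turned backwards by more than half a click (value of joint dial below -0.262 rad).
It fails at once if the dial is squeezed or forced with more than 25 N (contact force between the fingers and stand above 25 N).
It fails at once if a cup, brush, the scissors, jar or phone is shoved, tipped or lifted (distance of any of cup_a, cup_b, brush_a, brush_b, scissors, jar, phone from where it was at the start of the episode above 0.02 m or angle between any of cup_a, cup_b, brush_a, brush_b, scissors, jar, phone's own z axis and vertical above 0.3 rad).
It also fails if it takes over 51 s, if anything falls off the work surface, if the arm or the gripper's body presses on something with over 40 N, if the wrist force passes 120 N, or if a joint passes its speed limit or range.

## Working session

There is one attempt and no reset: what is moved stays moved. The work goes in short steps, Python scripts to look and compute and a tool call to move; the robot and the scene stay as the last step left them, time stands still between calls to the robot, and variables do not carry over. Pictures are saved under pics/ and viewed, about 8 in all and at most 12, crops included, and the job is handed in when it is done.

Besides the shell and the picture viewer there is one more tool, called after "Call:" by a JSON object that holds its "name" and its "arguments", one argument or row to a line. jog_arm: Moves the arm, as the interface text tells. Its arguments: {"type":"object","properties":{"series":{"type":"array"}},"required":["series"]}

```bash
mkdir -p pics; cat > h.py <<'E'
from cell import *
import numpy as np, cv2
def snap(name,fn):
    d=get_image(name); cv2.imwrite('pics/'+fn,d['img'][:,:,::-1]); np.save('pics/'+name+'.npy',d,allow_pickle=True); return d
def load(name): return np.load('pics/'+name+'.npy',allow_pickle=True).item()
def ray(d,u,v):
    f=240/np.tan(np.radians(d['fovy'])/2)
    p=cv2.undistortPoints(np.array([[[u,v]]],float),np.array([[f,0,d['cx']],[0,f,d['cy']],[0,0,1]]),np.array([d['k1'],0,0,0.]))[0,0]
    r=d['cam_to_world'][:3,:3]@np.array([p[0],-p[1],-1]); return d['cam_to_world'][:3,3],r
def at_z(d,u,v,z):
    o,r=ray(d,u,v); return (o+r*(z-o[2])/r[2]).round(1)
E
python3 - <<'E'
from h import *
d=snap('top','top1.png'); snap('scene','scene1.png')
print(d['fovy'],d['cam_to_world'].round(2)); print(read_state())
E
```

```text
46.09513885480284 [[-1.00000e-02  9.90000e-01 -1.40000e-01  3.64630e+02]
 [-1.00000e+00 -0.00000e+00  1.00000e-02  1.04100e+01]
 [ 1.00000e-02  1.40000e-01  9.90000e-01  1.36646e+03]
 [ 0.00000e+00  0.00000e+00  0.00000e+00  1.00000e+00]]
{'clock': 0.1, 'qpos': array([-1.29680319,  0.6292595 ,  0.0384291 ,  1.51821861, -0.02696858,
        0.99629091, -0.01999932]), 'qd': array([ 0.00083256, -0.00369797, -0.00074974, -0.0032641 , -0.00015024,
        0.00229586, -0.00076756]), 'tau': array([ 3.86237749e-03, -5.64532542e+01,  1.23083699e+00, -1.93972385e+01,
        1.12885761e-02,  5.44999246e-03, -7.13484098e-07]), 'eef_pos': array([216.44609285, 612.38533403, 255.49272047]), 'tool_rot': array([-1.55094996,  1.56913752, -1.89071154]), 'force': array([-0.83302366,  0.42051815,  0.05435895]), 'torque': array([ 0.03079924,  0.02681039, -0.03428677]), 'width': 85.68359867184468}
```

View pics/top1.png

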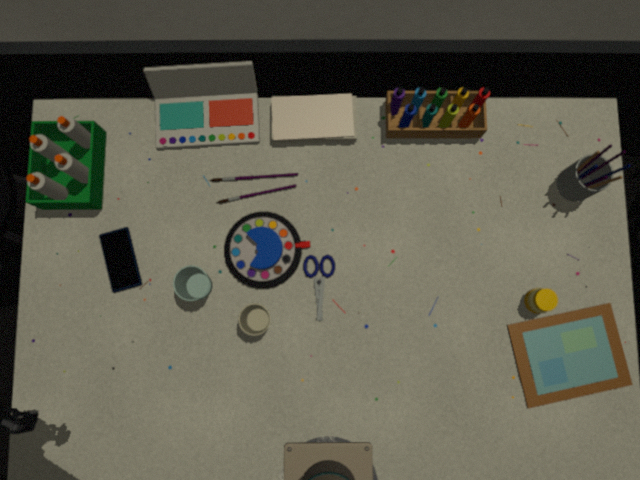

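View pics/scene1.png

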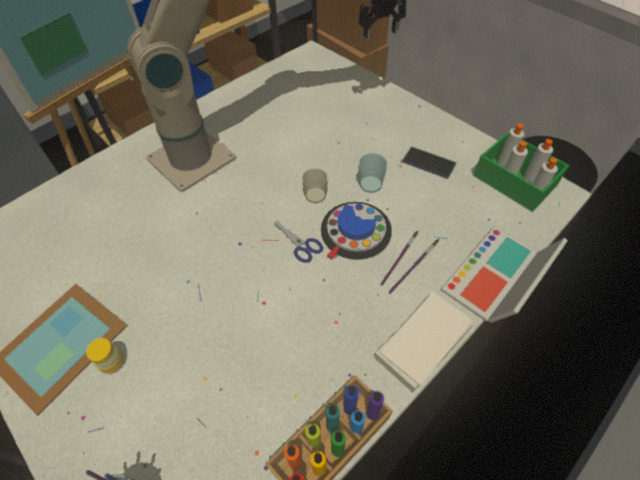

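```bash
python3 - <<'E'
from h import *
d=load('top'); c=d['img'][200:300,213:313,::-1]
cv2.imwrite('pics/c1.png',np.clip(cv2.resize(c,(600,600),interpolation=cv2.INTER_CUBIC)*1.5,0,255))
# blue hub top & depth
img=d['img'].astype(int);z=d['range_z']
m=(img[...,2]>img[...,0]+50)&(img[...,2]>1.3*img[...,1]); m[:200]=0;m[300:]=0;m[:,:213]=0;m[:,313:]=0
m=cv2.morphologyEx(m.astype(np.uint8),cv2.MORPH_OPEN,np.ones((5,5)))
ys,xs=np.nonzero(m); P=np.array([at_z(d,x,y,48) for x,y in zip(xs,ys)])
cs,_=cv2.findContours(m,0,1); k=max(cs,key=cv2.contourArea)
H=np.array([at_z(d,*p[0],48)[:2] for p in k])
print(P.mean(0),len(P),cv2.minEnclosingCircle(H.astype(np.float32)))
for u,v in [(250,250),(262,250),(308,245)]: print(u,v,at_z(d,u,v,48),at_z(d,u,v,12))
E
```

```text
[554.56171486 145.30099701  48.        ] 1003 ((554.6455688476562, 155.08932495117188), 49.30136489868164)
250 250 [548.5 180.3  48. ] [553.5 185.   12. ]
262 250 [548.3 152.   48. ] [553.4 155.9  12. ]
308 245 [559.7  43.5  48. ] [565.1  44.4  12. ][ WARN:0@0.056] global loadsave.cpp:1063 imwrite_ Unsupported depth image for selected encoder is fallbacked to CV_8U.
```

View pics/c1.png

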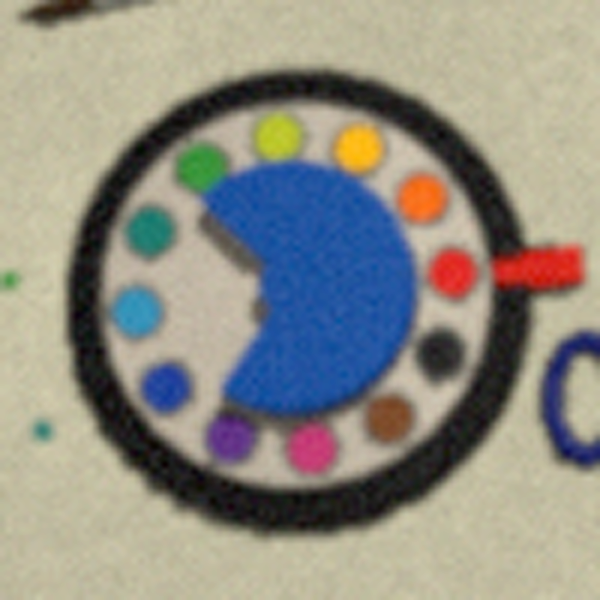

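```bash
cat >> h.py <<'E'
from scipy.spatial.transform import Rotation as Ro
def tool():
    s=read_state(); R=Ro.from_euler('xyz',s['tool_rot']).as_matrix(); return s['eef_pos'],R,s
E
python3 - <<'E'
from h import *
d=load('top')
for p,z in [((293,288),48),((298,294),24),((298,302),12)]:
    print('c',at_z(d,213+p[0]/6,200+p[1]/6,z))
# stand/flange circles: hub right edge contour fit from scene and top depth points
for n in('top','scene'):
    d=load(n); img=d['img'].astype(int)
    m=((img[...,2]>img[...,0]+50)&(img[...,2]>1.3*img[...,1])).astype(np.uint8)
    m=cv2.morphologyEx(m,cv2.MORPH_OPEN,np.ones((5,5)))
    f=240/np.tan(np.radians(d['fovy'])/2)
    ys,xs=np.nonzero(m); Q=[]
    for x,y in zip(xs,ys):
        o,r=ray(d,x,y); zz=d['range_z'][y,x]
        if zz>0: Q.append(o+r*zz)
    Q=np.array(Q); s=(np.abs(Q[:,2]-48)<8)&(np.hypot(Q[:,0]-553,Q[:,1]-152)<75); Q=Q[s]
    H=cv2.convexHull(Q[:,:2].astype(np.float32))[:,0]
    c=np.array([553,152.]); 
    a=np.degrees(np.arctan2(*(H-c).T[::-1])); k=(a<40)&(a>-180)|(a>153); H=H[k]
    A=np.c_[2*H,np.ones(len(H))]; x=np.linalg.lstsq(A,(H**2).sum(1),rcond=None)[0]
    print(n,len(Q),Q[:,2].mean(),x[:2],np.sqrt(x[2]+x[0]**2+x[1]**2))
p,R,s=tool(); print(R.round(3))
E
```

```text
c [553.1 152.5  48. ]
c [554.1 153.   24. ]
c [552.5 154.3  12. ]
top 967 48.818864392283835 [554.51915425 155.66518099] 49.259058684893404
scene 672 48.3589691115266 [558.54769207 154.57348122] 49.260721574798254
[[-0.001  0.333  0.943]
 [-0.002  0.943 -0.333]
 [-1.    -0.002  0.   ]]
```

Call:
{"name": "jog_arm", "arguments": {
  "series": [
    [[0,0,0],[0,-11.5,19],1],
    [[0,0,0],[0,-23,38.5],1],
    [[0,0,0],[0,-23,38.5],1],
    [[0,0,0],[0,-23,38.5],1],
    [[0,0,0],[0,-23,38.5],1],
    [[0,0,0],[0,-23,38.5],1],
    [[0,0,0],[0,-23,38.5],1],
    [[0,0,0],[0,-23,38.5],1]
  ]
}}

```text
clock: 1.1
eef_pos: [432.4, 350.8, 256.3]
tool_rot: [-1.069, 1.57, -1.411]
force: [0.4, 1.2, -0.3]
width: 0.0
```

Call:
{"name": "jog_arm", "arguments": {
  "series": [
    [[0,0,0],[0,-23,38.5],1],
    [[0,0,0],[0,-23,38.5],1],
    [[0,0,0],[0,-23,38.5],1],
    [[0,0,0],[0,-23,38.5],1],
    [[0,0,0],[0,-12,19],1],
    [[8.3,0,0],[0,0,0],1],
    [[8.3,0,0],[0,0,0],1],
    [[8.4,0,0],[0,0,0],1]
  ]
}}

```text
clock: 2.1
eef_pos: [558.7, 198.4, 256.1]
tool_rot: [-2.657, 1.569, 2.845]
force: [0.2, -0.3, 0.7]
width: -0.2
```

Call:
{"name": "jog_arm", "arguments": {
  "series": [
    [[0,0,0],[0,0,0],1],
    [[0,0,0],[0,0,0],1]
  ]
}}

```text
clock: 2.35
eef_pos: [559.1, 198.5, 256.3]
tool_rot: [-2.63, 1.57, 2.88]
force: [0.1, 0.0, 0.4]
width: -0.3
```

```bash
python3 - <<'E'
from h import *
p,R,s=tool(); print(p,s['width'],s['force'],s['clock']);print(R.round(3))
t=np.array([562.6,193.6,150]); print('shift tool',R.T@(t-p))
E
```

```text
[559.11934417 198.52036468 256.25690125] -0.3122388441553719 [0.09782819 0.01830779 0.41792504] 2.35
[[-0.     0.698  0.716]
 [ 0.     0.716 -0.698]
 [-1.    -0.    -0.   ]]
shift tool [106.2545298   -1.0639993    5.97468154]
```

Call:
{"name": "jog_arm", "arguments": {
  "series": [
    [[0,0,0],[30,-0.5,3],1],
    [[0,0,0],[50,-0.5,3],1],
    [[0,0,0],[45,0,0],1],
    [[0,0,0],[20,0,0],1],
    [[0,0,0],[0,0,0],1]
  ]
}}

```text
clock: 2.98
eef_pos: [561.9, 193.0, 109.7]
tool_rot: [-2.115, 1.567, -2.889]
force: [-0.9, 0.1, 0.7]
width: -0.6
```

```bash
python3 - <<'E'
from h import *
d=snap('scene','s2.png'); t=snap('top','t2.png')
a=cv2.resize(d['img'][130:270,280:430,::-1],None,fx=3.5,fy=3.5,interpolation=2)[:490,:]
b=cv2.resize(t['img'][200:300,213:288,::-1],None,fx=4.9,fy=4.9,interpolation=2)[:490,:270]
cv2.imwrite('pics/c2.png',cv2.convertScaleAbs(np.hstack([a[:490],b]),alpha=1.4))
print(tool()[0])
E
```

```text
[563.64470541 193.58402696 111.99261995]
```

View pics/c2.png

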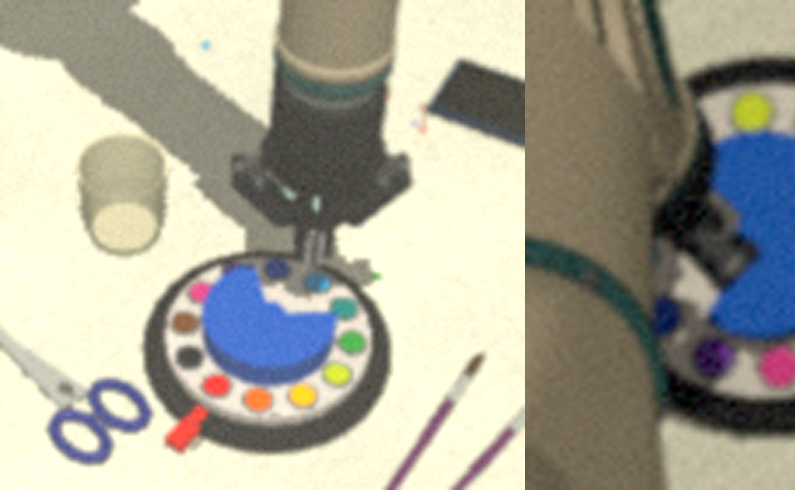

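```bash
python3 - <<'E'
from h import *
d=load('scene')
f=lambda x,y:(280+x/3.5,130+y/3.5)
print('tip',at_z(d,*f(308,285),87))
for n,p in dict(m1=(248,270),m2=(333,317),ap=(268,305)).items(): print(n,at_z(d,*f(*p),48))
p,R,s=tool();print(p,R.T@(np.array([562.6,193.6,80])-p))
t=load('top');
for n,p in dict(m1=(203,195),m2=(225,400)).items():
    q=at_z(t,213+p[0]/6,200+p[1]/6,48);print(q,np.degrees(np.arctan2(q[1]-154,q[0]-554.5)))
print('cupa',at_z(t,192,285,88),'cupb',at_z(t,255,320,75))
E
```

```text
tip [581.6 169.8  87. ]
m1 [519.1 175.1  48. ]
m2 [595.1 186.5  48. ]
ap [553.4 160.8  48. ]
[563.64470541 193.58402696 111.99261995] [31.99170149 -0.75296069 -0.76385986]
[590.4 188.4  48. ] 43.77765817608344
[508.9 178.7  48. ] 151.55707137563667
cupa [463.4 305.8  88. ] cupb [384.1 163.5  75. ]
```

```bash
python3 - <<'E'
from h import *
d=load('scene')
for p in [(312,262),(312,255)]: print(at_z(d,280+p[0]/3.5,130+p[1]/3.5,87))
c=cv2.resize(d['img'][180:245,325:405,::-1],None,fx=9,fy=9,interpolation=2)
cv2.imwrite('pics/c3.png',cv2.convertScaleAbs(c,alpha=1.5))
E
```

```text
[568.9 188.1  87. ]
[564.4 193.2  87. ]
```

View pics/c3.png

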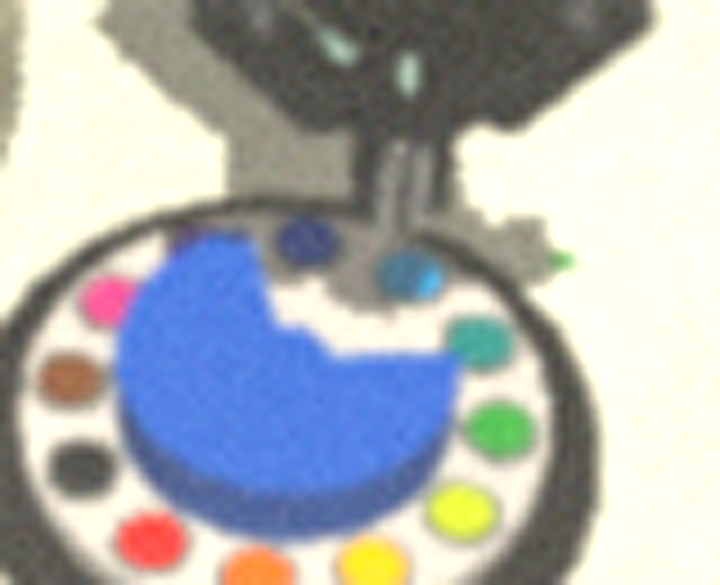

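The scene crop shows the shut tips ending near (400,220) of the crop, which agrees with the TCP, and the notch lies open below. I'll go down into it.

Call:
{"name": "jog_arm", "arguments": {
  "series": [
    [[0,0,0],[15,-0.7,-0.7],1],
    [[0,0,0],[15,0,0],1],
    [[0,0,0],[12,0,0],1],
    [[0,0,0],[8,0,0],1],
    [[0,0,0],[5,0,0],1],
    [[0,0,0],[0,0,0],1],
    [[0,0,0],[0,0,0],1]
  ]
}}

```text
clock: 3.95
eef_pos: [562.4, 193.5, 56.6]
tool_rot: [1.114, 1.57, 0.338]
force: [-0.5, -0.2, -0.1]
width: 0.3
```

```bash
cat >> h.py <<'E'
C=np.array([554.5,154])
def rep():
    p,R,s=tool(); q=p-np.r_[C,p[2]]
    print('p',p.round(1),'yaw',np.degrees(np.arctan2(R[1,1],R[0,1])).round(2),'rel tool y,z',(R.T@q).round(2)[1:],'F tool',(R.T@s['force']).round(1),'t',s['clock'])
E
python3 -c "from h import *; rep(); print(tool()[1].round(3))"
```

```text
p [562.4 193.5  56.6] yaw 45.53 rel tool y,z [ 33.72 -22.  ] F tool [ 0.1 -0.5 -0.3] t 3.95
[[ 0.001  0.701  0.714]
 [ 0.     0.714 -0.701]
 [-1.     0.001  0.   ]]
```

Call:
{"name": "jog_arm", "arguments": {
  "series": [
    [[0,0,0],[0,0.5,2],1],
    [[0,0,0],[0,0.5,2],1],
    [[0,0,0],[0,0.5,2],1],
    [[0,0,0],[0,0.5,2],1],
    [[0,0,0],[0,0,1],1],
    [[0,0,0],[0,0,0],1]
  ]
}}

```text
clock: 4.7
eef_pos: [570.0, 188.4, 56.3]
tool_rot: [-2.334, 1.571, -3.111]
force: [0.7, 0.0, -0.1]
width: 0.2
```

```bash
python3 -c "from h import *; rep()"
```

```text
p [570.  188.4  56.3] yaw 45.52 rel tool y,z [ 35.45 -13.05] F tool [0.1 0.5 0.5] t 4.7
```

Call:
{"name": "jog_arm", "arguments": {
  "series": [
    [[0,0,0],[0,0,1],1],
    [[0,0,0],[0,0,1],1],
    [[3,0,0],[0,0.6,1.9],1],
    [[3,0,0],[0,0.6,1.9],1],
    [[3,0,0],[0,0.6,1.9],1]
  ]
}}

```text
clock: 5.32
eef_pos: [575.5, 185.4, 56.2]
tool_rot: [-2.714, 1.568, 2.633]
force: [-2.9, 4.3, 2.2]
width: -0.5
```

```bash
python3 -c "from h import *; rep()"
```

```text
p [575.5 185.4  56.2] yaw 36.38 rel tool y,z [ 35.54 -12.83] F tool [-2.2  0.2 -5.2] t 5.325
```

Call:
{"name": "jog_arm", "arguments": {
  "series": [
    [[3,0,0],[0,0.6,1.9],1],
    [[3,0,0],[0,0.6,1.9],1],
    [[3,0,0],[0,0.6,1.9],1],
    [[3,0,0],[0,0.6,1.9],1],
    [[3,0,0],[0,0.6,1.9],1]
  ]
}}

```text
clock: 5.95
eef_pos: [584.6, 176.8, 56.3]
tool_rot: [0.672, 1.57, -0.528]
force: [0.0, -0.1, 0.1]
width: -0.1
```

```bash
python3 -c "from h import *; rep(); d=snap('scene','s3.png'); cv2.imwrite('pics/c4.png',cv2.convertScaleAbs(cv2.resize(d['img'][180:270,310:405,::-1],None,fx=6,fy=6,interpolation=2),alpha=1.5))"
```

```text
p [584.6 176.8  56.3] yaw 21.29 rel tool y,z [ 36.32 -10.36] F tool [-0.1 -0.   0.1] t 5.95
```

View pics/c4.png

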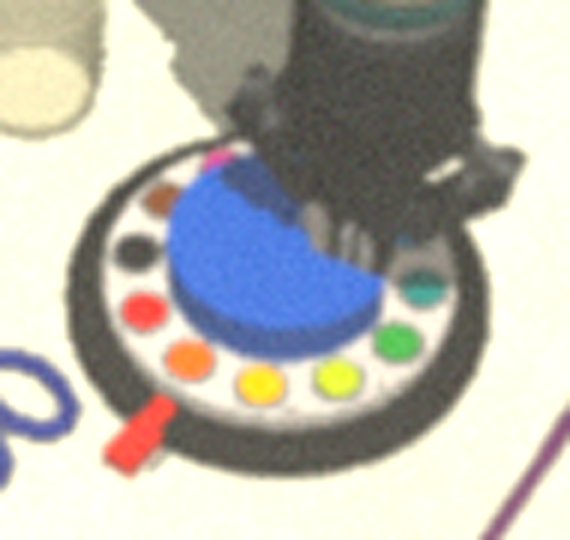

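Call:
{"name": "jog_arm", "arguments": {
  "series": [
    [[3,0,0],[0,0.5,1.8],1],
    [[3,0,0],[0,0.5,1.8],1],
    [[3,0,0],[0,0.5,1.8],1],
    [[3,0,0],[0,0.5,1.8],1],
    [[3,0,0],[0,0.5,1.8],1],
    [[3,0,0],[0,0.5,1.8],1]
  ]
}}

```text
clock: 6.75
eef_pos: [589.4, 169.0, 56.3]
tool_rot: [-3.133, 1.569, 1.639]
force: [-0.5, 4.5, -0.4]
width: -0.0
```

```bash
python3 -c "from h import *; rep()"
```

```text
p [589.4 169.   56.3] yaw 3.39 rel tool y,z [ 35.72 -12.94] F tool [ 0.4 -0.2 -4.5] t 6.75
```

Call:
{"name": "jog_arm", "arguments": {
  "series": [
    [[3,0,0],[0,0.5,1.8],1],
    [[3,0,0],[0,0.5,1.8],1],
    [[3,0,0],[0,0.5,1.8],1],
    [[0,0,0],[0,0,0],1]
  ]
}}

```text
clock: 7.25
eef_pos: [591.2, 161.6, 56.3]
tool_rot: [0.252, 1.57, -1.416]
force: [-0.3, 0.3, 0.2]
width: -0.1
```

```bash
python3 -c "from h import *; rep()"
```

```text
p [591.2 161.6  56.3] yaw -5.56 rel tool y,z [ 35.76 -11.12] F tool [-0.2 -0.3 -0.3] t 7.25
```

Call:
{"name": "jog_arm", "arguments": {
  "series": [
    [[3,0,0],[0,0.5,1.9],1],
    [[3,0,0],[0,0.5,1.9],1],
    [[3,0,0],[0,0.5,1.9],1],
    [[3,0,0],[0,0.5,1.9],1],
    [[3,0,0],[0,0.5,1.9],1],
    [[3,0,0],[0,0.5,1.9],1]
  ]
}}

```text
clock: 8.0
eef_pos: [592.0, 152.5, 56.4]
tool_rot: [3.012, 1.568, 1.029]
force: [2.7, 4.4, -0.8]
width: 0.0
```

Call:
{"name": "jog_arm", "arguments": {
  "series": [
    [[3,0,0],[0,0.5,1.9],1],
    [[3,0,0],[0,0.5,1.9],1],
    [[3,0,0],[0,0.5,1.9],1],
    [[3,0,0],[0,0.5,1.9],1],
    [[0,0,0],[0,0,0],1]
  ]
}}

```text
clock: 8.62
eef_pos: [589.4, 142.4, 56.2]
tool_rot: [0.195, 1.57, -1.996]
force: [-0.7, 0.4, 0.1]
width: 0.0
```

```bash
python3 -c "from h import *; rep(); d=snap('scene','s4.png'); cv2.imwrite('pics/c5.png',cv2.convertScaleAbs(cv2.resize(d['img'][180:270,310:405,::-1],None,fx=6,fy=6,interpolation=2),alpha=1.5))"
```

```text
p [589.4 142.4  56.2] yaw -35.54 rel tool y,z [ 35.14 -10.91] F tool [-0.1 -0.8  0.1] t 8.625
```

View pics/c5.png

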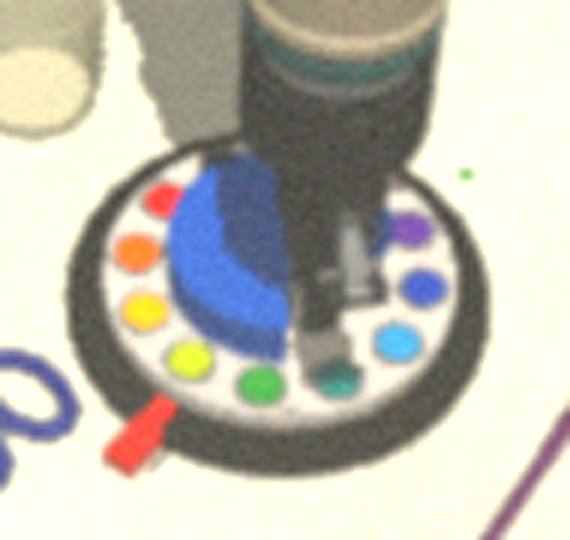

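The picture shows lime at the pointer near (190,358), which is three clicks. One more to go, the same way.

Call:
{"name": "jog_arm", "arguments": {
  "series": [
    [[3,0,0],[0,0.55,1.9],1],
    [[3,0,0],[0,0.55,1.9],1],
    [[3,0,0],[0,0.55,1.9],1],
    [[3,0,0],[0,0.55,1.9],1],
    [[3,0,0],[0,0.55,1.9],1],
    [[3,0,0],[0,0.55,1.9],1],
    [[3,0,0],[0,0.55,1.9],1]
  ]
}}

```text
clock: 9.55
eef_pos: [583.3, 131.9, 56.3]
tool_rot: [-2.455, 1.57, 1.27]
force: [1.1, 0.4, -0.9]
width: 0.1
```

Call:
{"name": "jog_arm", "arguments": {
  "series": [
    [[2,0,0],[0,0.4,1.3],1],
    [[2,0,0],[0,0.4,1.3],1],
    [[0,0,0],[0,0,0],1]
  ]
}}

```text
clock: 9.93
eef_pos: [581.0, 128.2, 56.2]
tool_rot: [0.37, 1.57, -2.257]
force: [-0.3, -0.9, 0.2]
width: 0.1
```

```bash
python3 -c "from h import *; rep()"
```

```text
p [581.  128.2  56.2] yaw -60.53 rel tool y,z [ 35.47 -10.35] F tool [-0.2  0.6  0.7] t 9.925
```

The force has dropped to zero, so the dial should have crossed. I'll back off the wall and lift out.

Call:
{"name": "jog_arm", "arguments": {
  "series": [
    [[0,0,0],[0,0,-3],1],
    [[0,0,0],[0,0,-4],1],
    [[0,0,0],[0,0,0],1],
    [[0,0,0],[-15,0,0],1],
    [[0,0,0],[-35,0,0],1],
    [[0,0,0],[-50,0,0],1],
    [[0,0,0],[-50,0,0],1],
    [[0,0,0],[-30,0,0],1]
  ]
}}

```text
clock: 10.92
eef_pos: [588.2, 131.8, 240.1]
tool_rot: [2.808, 1.567, 0.181]
force: [0.0, 0.1, 0.5]
width: 0.3
```

Call:
{"name": "jog_arm", "arguments": {
  "series": [
    [[0,0,0],[0,0,-20],1],
    [[0,0,0],[0,0,-40],1],
    [[0,0,0],[0,0,-40],1],
    [[0,0,0],[0,0,-40],1],
    [[0,0,0],[0,0,-20],1],
    [[0,0,0],[0,0,0],1],
    [[0,0,0],[0,0,0],1]
  ]
}}

```text
clock: 11.8
eef_pos: [725.9, 210.2, 236.9]
tool_rot: [0.394, 1.57, -2.234]
force: [-0.7, 0.2, 0.6]
width: -0.2
```

```bash
python3 -c "from h import *; rep(); d=snap('scene','s5.png'); cv2.imwrite('pics/c6.png',cv2.convertScaleAbs(cv2.resize(d['img'][130:290,250:460,::-1],None,fx=3.5,fy=3.5,interpolation=2),alpha=1.5))"
```

```text
p [725.9 210.2 236.9] yaw -60.54 rel tool y,z [  35.4  -176.86] F tool [-0.6 -0.5  0.5] t 11.8
```

View pics/c6.png

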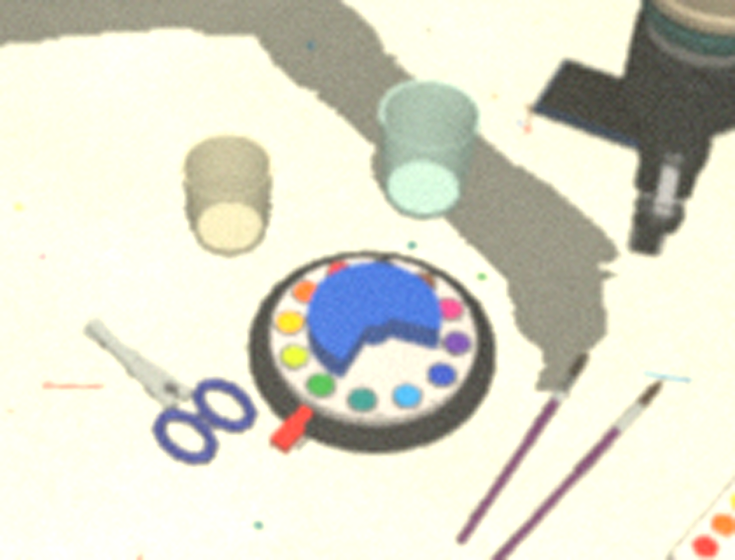

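The dark green pan at (320,385) stands at the red pointer (290,430). That is the fourth click (orange, yellow, lime, green). The cups, scissors and brushes are upright or lying as before, and the hand is clear.

```bash
python3 -c "from cell import *; print(finish_job())"
```

```text
the job is handed in; nothing more can be done
None
```

I turned the dial four clicks clockwise by pushing the notch wall with shut fingertips, then backed off, lifted out, moved the hand clear and handed the job in at about 12 s.

- **Dial:** the last picture shows the dark green pan at the red pointer. It started at red, so that is four clicks (orange, yellow, lime, green). I saw the first and third clicks in pictures on the way and judged the second and fourth by the force dropping to zero.
- **Force:** readings taken between moves, up to about 6 N on the tool, stayed well under the 25 N limit. I did not log the force continuously, so brief peaks were not seen.
- **Other things:** in the final close view the cups, brushes and scissors look undisturbed. That crop shows only part of the phone and none of the jar. The arm stayed clear of the jar, but I took no final measurement of any item.

One early check seemed to disagree: the fingertip appeared about 30 mm off in the scene camera. An enlarged crop showed I had picked out its shadow. The real tip matched the TCP to within several millimetres.

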